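# Call the runner at the takeaway pass and point out the order

### The job

Ring the call bell by pressing its plunger down, then show the runner what goes out: point straight down at the foil tray that has its lid on, then at the small sauce pot that has its lid on, holding the fingertips still about three centimetres above the middle of each lid for a good two seconds. Touch none of the food containers, keep the hand well up when passing over the others, and leave everything, the bell included, standing where it is. Finish with the hand raised well clear of the order so that the runner can take it.

Things in the scene. Friction and masses are not known exactly. Their poses are not given: they have to be found in the camera images.
- bell: Hotel-style call bell, loose on the steel table: black base disc 85 mm across, bright steel dome 82 mm across whose crown is 42 mm above the table, small plunger standing out of the top in the middle. Mass about 0.35 kg. Origin: centre of its underside; z up. Same places as the sauce pots: it may stand left, centre or right of the nearer row.
- plunger_top (a point): Centre of the top face of the bell's plunger cap (15 mm across), 64 mm above the table when up; z up. It moves down with the plunger.
- plunger (a joint): Travel of the bell plunger in m: 0 up (rest), 0.006 fully down. A spring returns it: about 2 N starts it, about 5 N holds it fully down. The bell rings past 0.004.
- tray_ready: The packed order: takeaway foil tray with tapered crimped walls and a white board lid lying in its folded rim; 115 mm (x) by 145 mm (y) over the rim, 42.5 mm high, about 0.42 kg. The only foil tray with a lid. Origin: centre of its underside; z up. One of three trays in the farther row, in any of the three places.
- tray_ready_top (a point): Middle of the lid of the packed foil tray, 41 mm above the table; z up.
- tray_open_a_top (a point): Middle of the mouth of an empty open foil tray (same tray without lid, 42 mm high, 30 g), 41 mm above the table. Not to be touched or pointed at.
- tray_open_b_top (a point): Middle of the mouth of the other empty open foil tray, the same. Not to be touched or pointed at.
- tray_open_a: The first empty open foil tray. Origin: centre of its underside.
- tray_open_b: The other empty open foil tray. Origin: centre of its underside.
- pot_ready: The order's sauce: small round white plastic pot with its flat lid on, 74 mm across the lid, 42.5 mm high, about 90 g. Origin: centre of its underside; z up. In the nearer row: left, centre or right.
- pot_ready_top (a point): Middle of the top of the sauce pot's lid, 42.5 mm above the table; z up.
- pot_open: An empty open sauce pot of the same kind, 73 mm across the rim, 40 mm high. Origin: centre of its underside. In the nearer row.
- pot_open_top (a point): Middle of the mouth of the empty open sauce pot, 40 mm above the table. Not to be touched or pointed at.
- soup_tub: Big round white soup tub with lid, for another order: 118 mm across, 80 mm high. At the left of the trays. Origin: centre of its underside.
- soup_tub_top (a point): Middle of the soup tub's lid, 80 mm above the table. Not to be touched or pointed at.
- shaker_a: Bystander: metal salt shaker, 51 mm across, 89 mm high, between the left and centre places of the nearer row. Origin: centre of its underside.
- shaker_b: Bystander: metal pepper shaker, 51 mm across, 89 mm high, between the centre and right places of the nearer row. Origin: centre of its underside.
- squeeze_bottle: Bystander: yellow squeeze bottle with a white nozzle, 58 mm across, 175 mm high, at the right of the trays. Origin: centre of its underside.
- spoon: Bystander: steel serving spoon 240 mm long lying on the table at the right end of the nearer row. Origin: centre of its underside.
Mind the look-alikes: they are no part of the job. Leave any green or purple look-alike of the bell alone. What is shaped like the pot_ready but turquoise is not meant.

How it is judged (in metres and radians):
On the way, in this order (a step that is already met when the one before it is completed fails the run):
1. the bell plunger is pressed down past 4 mm (the bell rings) (value of joint plunger above 0.004 m), for 0.04 s.
2. the fingertips point down at the lidded foil tray for 1.5 s: TCP within 35 mm of the middle of the lid and 19 to 80 mm above it (tips 0 to 60 mm), tool within about 60 degrees of straight down (horizontal distance between the grasp point and tray_ready_top below 0.035 m and z of the grasp point in the frame of tray_ready_top between 0.019 and 0.08 m and angle between the grasp point's own z axis and vertical above 2.1 rad), for 1.5 s.
3. the fingertips point down at the lidded sauce pot for 1.5 s: TCP within 25 mm of the middle of the lid and 19 to 80 mm above it, tool within about 60 degrees of straight down (horizontal distance between the grasp point and pot_ready_top below 0.025 m and z of the grasp point in the frame of pot_ready_top between 0.019 and 0.08 m and angle between the grasp point's own z axis and vertical above 2.1 rad), for 1.5 s.
At the end, for the whole second after the job is handed in: The TCP is more than 120 mm from the middle of the tray's lid and of the pot's lid; the plunger is up again (under 1.5 mm); every container is within 10 mm, and the bell, shakers, bottle and spoon within 20 mm, of where it stood, bell, tray and pot level and at rest (distance between the grasp point and tray_ready_top above 0.12 m and distance between the grasp point and pot_ready_top above 0.12 m and value of joint plunger below 0.0015 m and distance of each of bell, shaker_a, shaker_b, squeeze_bottle, spoon from where it was at the start of the episode below 0.02 m and distance of each of tray_ready, tray_open_a, tray_open_b, pot_ready, pot_open, soup_tub from where it was at the start of the episode below 0.01 m and angle between each of bell, tray_ready, pot_ready's own z axis and vertical below 0.1 rad and linear speed of each of bell, tray_ready, pot_ready below 0.02 m/s); the robot touches nothing.
It fails at once if a food container (any tray, pot or the soup tub) is touched (contact force between any of the fingers, the arm and tray_ready above 0.3 N or contact force between any of the fingers, the arm and tray_open_a above 0.3 N or contact force between any of the fingers, the arm and tray_open_b above 0.3 N or contact force between any of the fingers, the arm and pot_ready above 0.3 N or contact force between any of the fingers, the arm and pot_open above 0.3 N or contact force between any of the fingers, the arm and soup_tub above 0.3 N).
It fails at once if the hand comes down over a wrong container: TCP within 25 mm of the middle of an open tray, the open pot or the soup tub and less than 65 mm above its top ((horizontal distance between the grasp point and tray_open_a_top below 0.025 m and z of the grasp point in the frame of tray_open_a_top below 0.065 m) or (horizontal distance between the grasp point and tray_open_b_top below 0.025 m and z of the grasp point in the frame of tray_open_b_top below 0.065 m) or (horizontal distance between the grasp point and pot_open_top below 0.025 m and z of the grasp point in the frame of pot_open_top below 0.065 m) or (horizontal distance between the grasp point and soup_tub_top below 0.025 m and z of the grasp point in the frame of soup_tub_top below 0.065 m)).
It fails at once if the bell is lifted by 10 mm, tipped or shoved 20 mm away (height (world z) of bell above 0.01 m or angle between bell's own z axis and vertical above 0.25 rad or distance of bell from where it was at the start of the episode above 0.02 m).
It fails at once if a shaker, the bottle or the spoon is moved 20 mm or lifted (distance of any of shaker_a, shaker_b, squeeze_bottle, spoon from where it was at the start of the episode above 0.02 m).
It also fails if it takes over 53 s, if anything falls off the work surface, if the arm or the gripper's body presses on something with over 40 N, if the wrist force passes 120 N, or if a joint passes its speed limit or range.

### The arm

A 6-joint arm with a two-finger parallel gripper is mounted at the origin on the work surface. World frame = base frame: x ahead of the robot, y to its left, z up, the work surface at z = 0. Lengths are in mm, angles in rad, forces in N, time in s.
With the tool pointing down it reaches from about 250 to 775 mm from the base axis. Payload 4 kg.
Tool frame: the origin (TCP) lies between the finger pads, 19 mm behind the fingertips; this is the grasp point; z points along the fingers, y is the line along which they close (so a half turn about z gives the same grasp; the last joint's range is limited). The gripper opens to 94 mm and grips with 3 to 60 N. Pads are 16 mm wide; open, the fingers measure 119 mm over their backs; the gripper's body (75 mm by 177 mm) begins 78 mm behind the grasp point.
Start: joints at [-1.264, 0.087, 1.371, -0, 1.684, -0.103], TCP at [219.133, -504.479, 224.306] pointing down, gripper open.
Joint ranges: [-3.1, 3.1], [-0.76, 2.03], [0.27, 2.55], [-1.08, 4.22], [0.17, 2.65], [-2.57, 2.57]. Speed limits (rad/s): [2.79, 2.79, 3.14, 3.14, 3.14, 3.14].

### API

Orientations are given as a unit quaternion [x, y, z, w].
In Python, from bench import ctrl, capture, get_calibration, models gives the robot as it stands.
- The arm moves only by the tool arm_command, never from a script. Its argument "steps" is a list of rows, each a list of 7 numbers: the shift along the tool's x, y, z as a fraction of full scale, then the turn, a rotation vector about the tool's x, y, z as a fraction of full scale, then the closure, from -1 (fully open) to 1 (shut). In form: [[x, y, z, ax, ay, az, jaw], ...]. A call has exactly 10 rows; each row shifts and turns the commanded pose from where the row before left it, along the tool's axes as they then stand; what a row does not reach is not made up. Full scale, the value 1, is 2.5 cm for a shift and 0.15 rad for a turn. A row lasts 1/8 s, in which the tool goes at most 62.5 mm and 10.7 degrees, less where a joint would pass 70% of its speed; a pose out of reach is approached as far as the arm can. A call with a number of a shift or a turn outside -1 to 1 is refused whole. A call with a gripper value outside its range is refused whole. The fingers move at their own pace and stop on an object; "grip_force" is the grip in N (left out, the last holds). Time passes only in rows, so rows that do not move let the fingers close, or fill a call up. It gives the time, the measured TCP pose, the force, the opening and the grip force at its end, in the units of the state.
- ctrl.sense(): the state, without advancing time (a new reading comes with each control period).
- capture(name): name is "scene" or "top" or "wrist"; returns the picture (480x640x3 uint8, red, green, blue); there is no depth.
- get_calibration(name): a dict with "K" (3x3 intrinsics, pixels), "D" ([k1, k2, p1, p2, k3] as OpenCV has them; the pictures are not rectified), "xyz" and "attitude" of the camera in the world. Camera axes: x right, y up, looking along -z (the intrinsics and any distortion apply to the point x, -y, -z); pixel columns grow to the right and rows downward; lengths in mm; the calibration is good to about 2 mm. A picture is of the moment at which its call begins: read the wrist's pose just before it. get_calibration takes no time and is no camera call; for the wrist camera it gives the pose at the moment of the call.
- ctrl.sign_off(): hands the job in; it is judged then, once.
Trained networks look in the newest picture that a camera, given by its name, has taken for a name from the list of things; names that differ only in an ending like _2 or _b are one class to them, and where a whole thing is asked for, a point or a joint stands for the part that bears it (a point fixed in the world has none). Each returns a list of dicts, best first, with "score" (0 to 1); they miss things now and then, are a little off and sometimes report something else, mostly with a low value. They report only what shows in the picture. A call takes as long as a camera call. They do not tell look-alikes from the thing itself.
- models.find_in(camera, target): "box" ([left, top, right, bottom] in pixels, round what is visible of it).
- models.mark_of(camera, target): "location" ([column, row] in pixels: a listed point, or the origin of a listed thing).
The state is a dict: "time": time; "joints": joint angles; "joint_velocities": joint speeds; "joint_efforts": joint torques, N m; "ee_pos": TCP position; "orientation": TCP orientation; "wrist_force": force on the tool from outside, world axes, zero at the start; "moment": the same for the moment, N m; "width": finger opening in mm; "finger_force": force on a finger pad.
Only numpy, scipy, OpenCV 4.12 (cv2) and the standard library are available. Lean on these libraries where they do the work, as an engineer would, in place of code of your own. Each camera call takes 0.05 s, during which the arm holds its last target. There are 200 camera calls.

## Working session

There is one attempt and no reset: what is moved stays moved. The work goes in short steps, Python scripts to look and compute and a tool call to move; the robot and the scene stay as the last step left them, time stands still between calls to the robot, and variables do not carry over. Pictures are saved under pics/ and viewed, at most 10 in all, crops included, and the job is handed in when it is done.

Besides the shell and the picture viewer there is one more tool, called after "Emit:" by a JSON object that holds its "op" and its "data". arm_command: Moves the arm, as the interface text tells. Shift numbers are shares of 2.5 cm and turn numbers shares of 0.15 rad, none past 1 either way. Its arguments: {"type":"object","properties":{"steps":{"type":"array","items":{"type":"array","items":{"type":"number"}}},"grip_force":{"type":"number"}},"required":["steps"]}

```bash
mkdir -p pics
cat > h.py <<'E'
import numpy as np, cv2
from scipy.spatial.transform import Rotation as R
from bench import ctrl, capture, get_calibration, models
def shot(n,f):
    im=capture(n); cv2.imwrite('pics/'+f,im[:,:,::-1]); return im
def rotm(a):
    a=np.array(a,float); return a if a.shape==(3,3) else R.from_quat(a).as_matrix()
def to_world(n,px,z):
    c=get_calibration(n); u=cv2.undistortPoints(np.array([[px]],float),np.array(c['K'],float),np.array(c['D'],float))[0,0]
    d=rotm(c['attitude'])@np.array([u[0],-u[1],-1]); o=np.array(c['xyz'],float)
    return o+d*(z-o[2])/d[2]
E
python3 - <<'E'
from h import *
for n in('scene','top'):
    shot(n,n+'1.png'); print(n,get_calibration(n)['xyz'],get_calibration(n)['attitude'])
    for t,z in [('plunger_top',64),('tray_ready_top',41),('tray_open_a_top',41),('pot_ready_top',42.5),('pot_open_top',40),('soup_tub_top',80),('shaker_a',0),('squeeze_bottle',0)]:
        for r in models.mark_of(n,t)[:4]: print(t,round(r['score'],2),np.round(r['location']),np.round(to_world(n,r['location'],z)))
s=ctrl.sense();print(s['time'],s['ee_pos'],s['orientation'],R.from_quat(s['orientation']).as_matrix().round(3))
E
```

```text
scene [1267.95451431  -64.1342852  1231.69278515] [0.216692   0.19927472 0.63939956 0.7102833 ]
plunger_top 0.51 [339. 202.] [326.  70.  64.]
plunger_top 0.4 [328. 241.] [469.  20.  64.]
plunger_top 0.38 [283. 211.] [ 344. -105.   64.]
tray_ready_top 0.96 [247. 307.] [ 647. -222.   41.]
tray_ready_top 0.68 [484. 262.] [575. 461.  41.]
tray_ready_top 0.2 [331. 239.] [447.  31.  41.]
tray_open_a_top 0.85 [415. 288.] [637. 245.  41.]
pot_ready_top 0.91 [435. 213.] [384. 361.  42.]
pot_ready_top 0.72 [408. 237.] [466. 259.  42.]
pot_ready_top 0.56 [365. 244.] [474. 129.  42.]
pot_open_top 0.64 [242. 242.] [ 429. -235.   40.]
soup_tub_top 0.94 [482. 258.] [585. 443.  80.]
shaker_a 0.65 [365. 246.] [455. 135.   0.]
shaker_a 0.55 [277. 257.] [ 467. -135.    0.]
squeeze_bottle 0.38 [239. 248.] [ 421. -250.    0.]
top [ 416.24715903   10.99646777 1062.21501675] [-0.02855826  0.01741302  0.70893163 -0.70448361]
plunger_top 0.39 [318. 243.] [480.  35.  64.]
plunger_top 0.38 [301. 308.] [338.  73.  64.]
plunger_top 0.36 [383. 305.] [ 345. -105.   64.]
tray_open_a_top 0.86 [226. 167.] [654. 243.  41.]
tray_open_a_top 0.69 [320. 251.] [462.  32.  41.]
pot_ready_top 0.86 [220. 251.] [465. 256.  42.]
pot_ready_top 0.7 [170. 279.] [403. 365.  42.]
pot_open_top 0.76 [443. 262.] [ 436. -241.   40.]
pot_open_top 0.75 [329. 175.] [633.  10.  40.]
soup_tub_top 0.63 [134. 186.] [604. 433.  80.]
shaker_a 0.76 [396. 258.] [ 446. -144.    0.]
shaker_a 0.66 [278. 257.] [452. 130.   0.]
shaker_a 0.23 [147. 192.] [606. 438.   0.]
squeeze_bottle 0.6 [518. 174.] [ 640. -427.    0.]
squeeze_bottle 0.56 [395. 256.] [ 452. -141.    0.]
0.9 [ 219.14627821 -504.49531594  224.33723738] [9.79080783e-01 2.03471897e-01 5.20529521e-06 8.26979396e-05] [[ 0.917  0.398  0.   ]
 [ 0.398 -0.917 -0.   ]
 [-0.     0.    -1.   ]]
```

View pics/top1.png

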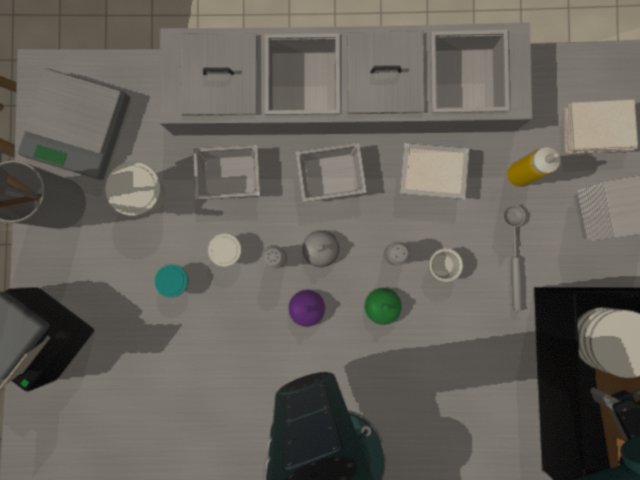

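View pics/scene1.png

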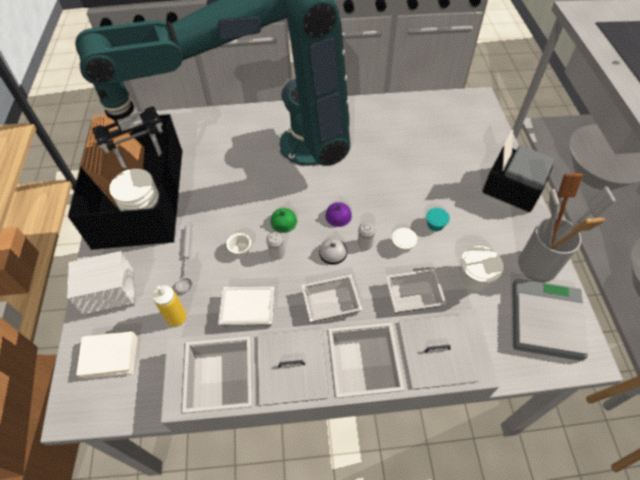

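The top view shows:
- **Targets:** steel bell at (320,248), lidded tray at (436,171), lidded pot at (224,250).
- **Look-alikes:** purple bell at (306,308), green bell at (383,306), turquoise pot at (171,281).
- **Not to be pointed at:** open trays at (227,172) and (332,172), open pot at (446,264).

The scene view agrees with all of this. I'll move toward the bell at height with the fingers closed.

Emit:
{"op": "arm_command", "data": {"steps": [[1,-0.86,0,0,0,0,1],[1,-0.86,0,0,0,0,1],[1,-0.86,0,0,0,0,1],[1,-0.86,0,0,0,0,1],[1,-0.86,0,0,0,0,1],[1,-0.86,0,0,0,0,1],[1,-0.86,0,0,0,0,1],[1,-0.86,0,0,0,0,1],[1,-0.86,0,0,0,0,1],[1,-0.86,0,0,0,0,1]]}}

```text
time: 2.15
ee_pos: [363.1, -206.7, 224.5]
orientation: [0.979, 0.203, 0.0, 0.0]
wrist_force: [-1.1, 0.5, -1.1]
width: 0.7
finger_force: 0.0
```

Emit:
{"op": "arm_command", "data": {"steps": [[1,-0.86,0,0,0,0,1],[1,-0.86,0,0,0,0,1],[1,-0.86,0,0,0,0,1],[1,-0.86,0,0,0,0,1],[1,-0.86,0,0,0,0,1],[1,-0.86,0,0,0,0,1],[1,-0.86,0,0,0,0,1],[0.5,-0.4,0,0,0,0,1],[0,0,0,0,0,0,1],[0,0,0,0,0,0,1]]}}

```text
time: 3.4
ee_pos: [470.5, 13.5, 224.2]
orientation: [0.979, 0.203, -0.0, 0.0]
wrist_force: [0.1, 0.2, -0.2]
width: 0.6
finger_force: 0.0
```

Run:
```python
from h import *
s=ctrl.sense();print(s['time'],s['ee_pos'],s['orientation'],s['width'],s['wrist_force'])
shot('wrist','w1.png');print(get_calibration('wrist')['xyz'],rotm(get_calibration('wrist')['attitude']).round(3))
for t,z in [('plunger_top',64),('bell',0),('tray_ready_top',41),('tray_open_a_top',41),('pot_ready_top',42.5),('pot_open_top',40),('shaker_a',0)]:
    for r in models.mark_of('wrist',t)[:4]: print(t,round(r['score'],2),np.round(r['location']),np.round(to_world('wrist',r['location'],z)))
for p,z in [((436,171),41),((320,248),42),((224,250),42.5)]: print(to_world('top',p,z))
```

```text
3.4 [470.52592849  13.45327579 224.22862483] [ 9.79167183e-01  2.03055381e-01 -2.35589919e-04  2.90310799e-04] 0.5680654175193958 [ 0.10280075  0.15796784 -0.15721546]
[539.89246238  43.86513072 385.79980919] [[ 0.397  0.887  0.237]
 [-0.918  0.383  0.104]
 [ 0.001 -0.259  0.966]]
plunger_top 0.72 [299. 219.] [473.  34.  64.]
plunger_top 0.65 [216. 330.] [333.  68.  64.]
plunger_top 0.48 [616. 162.] [ 634. -207.   64.]
bell 0.95 [301. 213.] [467.  33.   0.]
bell 0.6 [230. 302.] [334.  70.   0.]
bell 0.3 [211. 193.] [449. 133.   0.]
tray_ready_top 0.7 [614. 161.] [ 641. -222.   41.]
tray_open_a_top 0.61 [401.  56.] [642.   7.  41.]
pot_ready_top 0.7 [ 82. 130.] [467. 252.  42.]
pot_ready_top 0.64 [617. 160.] [ 642. -222.   42.]
pot_open_top 0.96 [518. 348.] [ 431. -247.   40.]
pot_open_top 0.53 [295. 220.] [467.  37.  40.]
shaker_a 0.82 [207. 193.] [447. 137.   0.]
shaker_a 0.7 [427. 276.] [ 457. -132.    0.]
shaker_a 0.54 [388.  62.] [645.  12.   0.]
[ 640.56896425 -229.28254515   41.        ]
[469.30422639  31.83579345  42.        ]
[466.2443772  246.33942628  42.5       ]
```

View pics/w1.png

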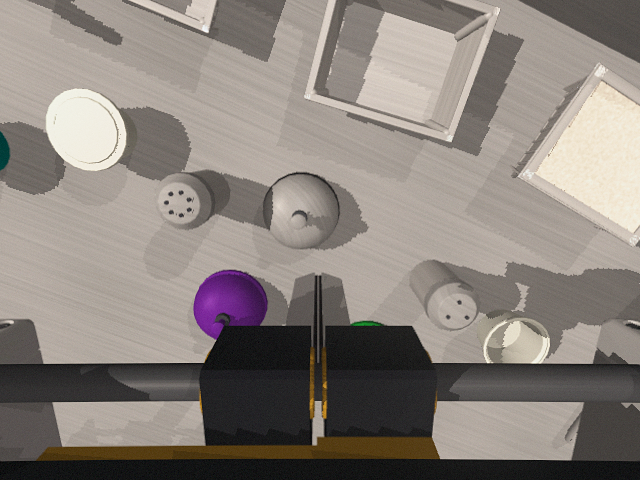

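The wrist view shows the steel bell's plunger at (299,218), the lidded pot at (87,129) and the lidded tray at the right edge. I'll move over the plunger and descend to about 17 mm above it.

Emit:
{"op": "arm_command", "data": {"steps": [[0.21,-0.36,0,0,0,0,1],[0.21,-0.36,0,0,0,0,1],[0,0,1,0,0,0,1],[0,0,1,0,0,0,1],[0,0,1,0,0,0,1],[0,0,0.8,0,0,0,1],[0,0,0.6,0,0,0,1],[0,0,0.4,0,0,0,1],[0,0,0.2,0,0,0,1],[0,0,0,0,0,0,1]]}}

```text
time: 5.05
ee_pos: [473.4, 35.0, 99.4]
orientation: [0.979, 0.203, 0.0, 0.0]
wrist_force: [-0.3, 0.8, -0.1]
width: 0.5
finger_force: 0.0
```

Run:
```python
from h import *
s=ctrl.sense();print(s['time'],s['ee_pos'],s['orientation'],s['width'],s['wrist_force'])
shot('wrist','w2.png')
for t,z in [('plunger_top',64),('tray_ready_top',41),('pot_ready_top',42.5)]:
    for r in models.mark_of('wrist',t)[:3]: print(t,round(r['score'],2),np.round(r['location']),np.round(to_world('wrist',r['location'],z),1))
c=get_calibration('wrist'); p=np.array(s['ee_pos'])+[0,0,-19]-np.array(c['xyz']); q=rotm(c['attitude']).T@p*[1,-1,-1]
print(cv2.projectPoints(q[None],np.zeros(3),np.zeros(3),np.array(c['K'],float),np.array(c['D'],float))[0])
```

```text
5.05 [473.39232827  34.95535128  99.36751244] [9.79081629e-01 2.03467817e-01 8.13859987e-05 6.27660327e-05] 0.48439787323756756 [-0.29495699  0.84391904 -0.06635502]
plunger_top 0.57 [192. 437.] [332.7  68.1  64. ]
plunger_top 0.56 [320. 281.] [472.4  33.3  64. ]
[[[317.91593903 288.65924811]]]
```

View pics/w2.png

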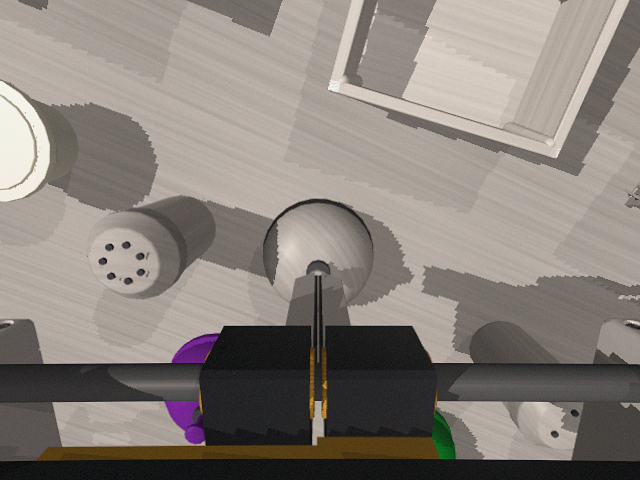

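The tips are over the steel bell, with the cap partly hidden around (318,270). I'll check the offset along tool x.

Run:
```python
from h import *
for p in [(318,261),(318,273),(318,281)]: print(p,(to_world('wrist',p,64)-[473.4,35,0])@np.array([[.917,.398],[.398,-.917],[0,0]]))
im=cv2.imread('pics/w2.png')[245:305,285:350]; cv2.imwrite('pics/c2.png',cv2.resize(im,None,fx=8,fy=8,interpolation=2))
```

```text
(318, 261) [10.85537381  0.12075539]
(318, 273) [3.25771315 0.11803426]
(318, 281) [-1.88623493  0.11618891]
```

View pics/c2.png

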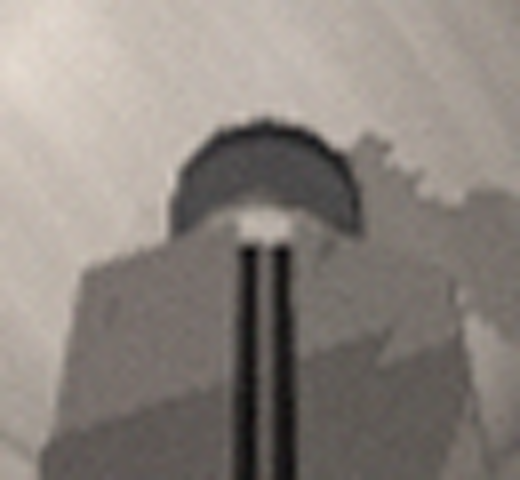

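Emit:
{"op": "arm_command", "data": {"steps": [[0.13,0,0,0,0,0,1],[0,0,0.3,0,0,0,1],[0,0,0.2,0,0,0,1],[0,0,0.1,0,0,0,1],[0,0,0.1,0,0,0,1],[0,0,0.1,0,0,0,1],[0,0,0.06,0,0,0,1],[0,0,0.04,0,0,0,1],[0,0,0,0,0,0,1],[0,0,0,0,0,0,1]]}}

```text
time: 6.5
ee_pos: [476.0, 36.2, 77.0]
orientation: [0.979, 0.203, -0.0, -0.0]
wrist_force: [-3.0, 0.4, 4.8]
width: 0.5
finger_force: 2.6
```

Emit:
{"op": "arm_command", "data": {"steps": [[0,0,0.04,0,0,0,1],[0,0,0,0,0,0,1],[0,0,-0.3,0,0,0,1],[0,0,-0.6,0,0,0,1],[0,0,-1,0,0,0,1],[0,0,-1,0,0,0,1],[0,0,-1,0,0,0,1],[0,0,-1,0,0,0,1],[0,0,-0.6,0,0,0,1],[0,0,0,0,0,0,1]]}}

```text
time: 7.75
ee_pos: [477.1, 36.2, 214.6]
orientation: [0.979, 0.203, 0.002, 0.0]
wrist_force: [0.6, 0.1, -0.0]
width: 0.4
finger_force: 0.0
```

Emit:
{"op": "arm_command", "data": {"steps": [[0.15,0.94,0,0,0,0,1],[0.15,0.94,0,0,0,0,1],[0.15,0.94,0,0,0,0,1],[0.15,0.94,0,0,0,0,1],[0.15,0.94,0,0,0,0,1],[0.15,0.94,0,0,0,0,1],[0.15,0.94,0,0,0,0,1],[0.15,0.94,0,0,0,0,1],[0.15,0.94,0,0,0,0,1],[0.15,0.94,0,0,0,0,1]]}}

```text
time: 9.0
ee_pos: [605.1, -165.9, 213.1]
orientation: [0.979, 0.203, 0.0, 0.0]
wrist_force: [0.2, 0.0, -0.0]
width: 0.7
finger_force: 0.0
```

Emit:
{"op": "arm_command", "data": {"steps": [[0.15,0.94,0,0,0,0,1],[0.12,0.94,0,0,0,0,1],[0.1,0.86,0,0,0,0,1],[0,0,0.5,0,0,0,1],[0,0,0.5,0,0,0,1],[0,0,0,0,0,0,1],[0,0,0,0,0,0,1],[0,0,0,0,0,0,1],[0,0,0,0,0,0,1],[0,0,0,0,0,0,1]]}}

```text
time: 10.25
ee_pos: [640.2, -223.5, 188.7]
orientation: [0.979, 0.204, 0.0, 0.0]
wrist_force: [-0.2, 0.0, 0.1]
width: 0.5
finger_force: 0.0
```

```bash
cat >> h.py <<'E'
def look(f,t,z):
    s=ctrl.sense();print(s['time'],np.round(s['ee_pos'],1),s['orientation']); shot('wrist',f)
    for r in models.mark_of('wrist',t)[:3]: print(t,round(r['score'],2),np.round(r['location']),np.round(to_world('wrist',r['location'],z),1))
    c=get_calibration('wrist')
    p=np.array(s['ee_pos']); p[2]=z; q=rotm(c['attitude']).T@(p-np.array(c['xyz']))*[1,-1,-1]
    print('under TCP at z',cv2.projectPoints(q[None],np.zeros(3),np.zeros(3),np.array(c['K'],float),np.array(c['D'],float))[0])
E
python3 -c "
from h import *
look('w3.png','tray_ready_top',41)"
```

```text
10.25 [ 640.2 -223.5  188.7] [9.79073962e-01 2.03504429e-01 2.66597460e-04 2.29706408e-04]
tray_ready_top 0.84 [317. 230.] [ 643.  -221.5   41. ]
under TCP at z [[[317.9614102  233.63380679]]]
```

View pics/w3.png

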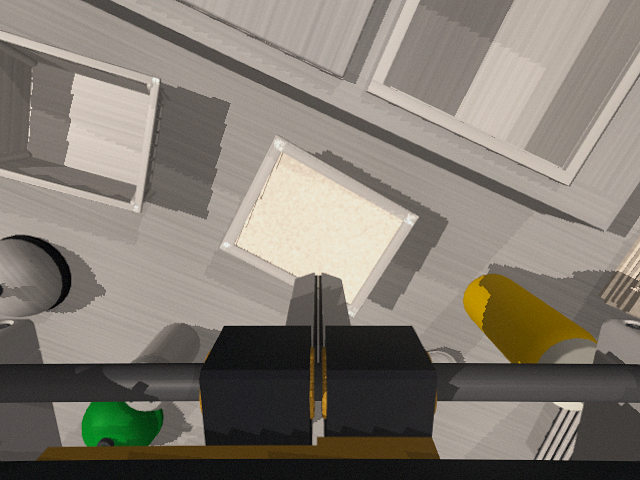

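The lidded tray is directly below, its lid centred at about (318,228). I'll descend and hold the tips 30 mm above the lid.

Emit:
{"op": "arm_command", "data": {"steps": [[0.1,0,0.6,0,0,0,1],[0,0,0.9,0,0,0,1],[0,0,0.9,0,0,0,1],[0,0,0.8,0,0,0,1],[0,0,0.5,0,0,0,1],[0,0,0.25,0,0,0,1],[0,0,0,0,0,0,1],[0,0,0,0,0,0,1],[0,0,0,0,0,0,1],[0,0,0,0,0,0,1]]}}

```text
time: 11.6
ee_pos: [642.6, -222.6, 90.2]
orientation: [0.979, 0.203, 0.0, 0.0]
wrist_force: [0.1, -0.1, 0.2]
width: 0.2
finger_force: 0.0
```

Emit:
{"op": "arm_command", "data": {"steps": [[0,0,0,0,0,0,1],[0,0,0,0,0,0,1],[0,0,0,0,0,0,1],[0,0,0,0,0,0,1],[0,0,0,0,0,0,1],[0,0,0,0,0,0,1],[0,0,0,0,0,0,1],[0,0,0,0,0,0,1],[0,0,0,0,0,0,1],[0,0,0,0,0,0,1]]}}

```text
time: 12.85
ee_pos: [642.3, -222.5, 89.6]
orientation: [0.979, 0.203, 0.0, 0.0]
wrist_force: [0.0, -0.0, 0.2]
width: 0.1
finger_force: 0.0
```

Emit:
{"op": "arm_command", "data": {"steps": [[0,0,0,0,0,0,1],[0,0,0,0,0,0,1],[0,0,0,0,0,0,1],[0,0,0,0,0,0,1],[0,0,0,0,0,0,1],[0,0,-0.6,0,0,0,1],[0,0,-1,0,0,0,1],[0,0,-1,0,0,0,1],[0,0,-1,0,0,0,1],[0,0,-1,0,0,0,1]]}}

```text
time: 14.1
ee_pos: [642.5, -222.6, 206.9]
orientation: [0.979, 0.203, 0.001, 0.001]
wrist_force: [-0.3, 1.2, -0.3]
width: 0.8
finger_force: 0.0
```

Emit:
{"op": "arm_command", "data": {"steps": [[0.05,-0.96,-0.2,0,0,0,1],[0.05,-0.96,0,0,0,0,1],[0.05,-0.96,0,0,0,0,1],[0.05,-0.96,0,0,0,0,1],[0.05,-0.96,0,0,0,0,1],[0.05,-0.96,0,0,0,0,1],[0.05,-0.96,0,0,0,0,1],[0.05,-0.96,0,0,0,0,1],[0.05,-0.96,0,0,0,0,1],[0.05,-0.96,0,0,0,0,1]]}}

```text
time: 15.35
ee_pos: [557.6, 4.1, 209.5]
orientation: [0.979, 0.204, 0.0, 0.0]
wrist_force: [-0.2, 0.0, -0.4]
width: 0.3
finger_force: 0.0
```

Emit:
{"op": "arm_command", "data": {"steps": [[0.05,-0.96,0,0,0,0,1],[0.05,-0.96,0,0,0,0,1],[0.05,-0.96,0,0,0,0,1],[0.05,-0.96,0,0,0,0,1],[0.05,-0.96,0,0,0,0,1],[0.05,-0.96,0,0,0,0,1],[0.05,-0.96,0,0,0,0,1],[0.05,-0.96,0,0,0,0,1],[0.05,-0.96,0,0,0,0,1],[0.05,-0.96,0,0,0,0,1]]}}

```text
time: 16.6
ee_pos: [473.1, 229.0, 209.5]
orientation: [0.979, 0.204, 0.0, 0.0]
wrist_force: [0.1, 0.2, 0.3]
width: 0.9
finger_force: 0.0
```

Emit:
{"op": "arm_command", "data": {"steps": [[0.05,-0.9,0,0,0,0,1],[0,0,0.4,0,0,0,1],[0,0,0.6,0,0,0,1],[0,0,0.3,0,0,0,1],[0,0,0,0,0,0,1],[0,0,0,0,0,0,1],[0,0,0,0,0,0,1],[0,0,0,0,0,0,1],[0,0,0,0,0,0,1],[0,0,0,0,0,0,1]]}}

```text
time: 17.85
ee_pos: [466.2, 248.9, 177.1]
orientation: [0.979, 0.203, 0.0, 0.0]
wrist_force: [-0.0, -0.8, -0.2]
width: 0.2
finger_force: 0.0
```

```bash
python3 -c "
from h import *
look('w4.png','pot_ready_top',42.5)"
```

```text
17.85 [466.2 248.9 177.1] [9.79076227e-01 2.03493822e-01 6.94501931e-05 3.50658272e-05]
pot_ready_top 0.95 [320. 238.] [466.6 247.3  42.5]
pot_ready_top 0.76 [167. 254.] [398.4 365.9  42.5]
under TCP at z [[[318.03628563 237.18473479]]]
```

View pics/w4.png

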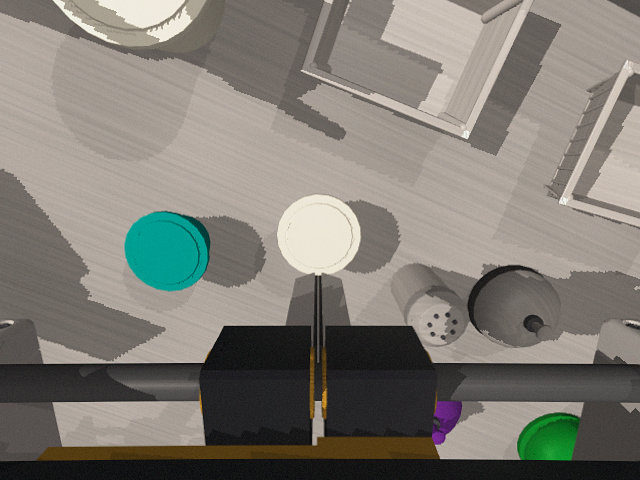

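The white lidded pot is directly below, its lid centred at (319,235), with the turquoise look-alike off to the left. I'll descend, hold, then raise.

Emit:
{"op": "arm_command", "data": {"steps": [[0,0,0.5,0,0,0,1],[0,0,0.9,0,0,0,1],[0,0,0.9,0,0,0,1],[0,0,0.7,0,0,0,1],[0,0,0.4,0,0,0,1],[0,0,0,0,0,0,1],[0,0,0,0,0,0,1],[0,0,0,0,0,0,1],[0,0,0,0,0,0,1],[0,0,0,0,0,0,1]]}}

```text
time: 19.2
ee_pos: [466.3, 248.9, 92.3]
orientation: [0.979, 0.203, 0.0, -0.0]
wrist_force: [0.1, 0.2, 0.9]
width: 0.2
finger_force: 0.0
```

Emit:
{"op": "arm_command", "data": {"steps": [[0,0,0,0,0,0,1],[0,0,0,0,0,0,1],[0,0,0,0,0,0,1],[0,0,0,0,0,0,1],[0,0,0,0,0,0,1],[0,0,0,0,0,0,1],[0,0,0,0,0,0,1],[0,0,0,0,0,0,1],[0,0,0,0,0,0,1],[0,0,0,0,0,0,1]]}}

```text
time: 20.45
ee_pos: [466.2, 248.8, 92.0]
orientation: [0.979, 0.203, 0.0, 0.0]
wrist_force: [0.0, -0.2, -0.0]
width: 0.4
finger_force: 0.0
```

Emit:
{"op": "arm_command", "data": {"steps": [[0,0,0,0,0,0,1],[0,0,0,0,0,0,1],[0,0,0,0,0,0,1],[0,0,0,0,0,0,1],[0,0,0,0,0,0,1],[0,0,-0.6,0,0,0,1],[0,0,-1,0,0,0,1],[0,0,-1,0,0,0,1],[0,0,-1,0,0,0,1],[0,0,-1,0,0,0,1]]}}

```text
time: 21.7
ee_pos: [466.4, 248.9, 209.2]
orientation: [0.979, 0.203, 0.001, -0.0]
wrist_force: [0.2, -0.7, -0.2]
width: 0.5
finger_force: 0.0
```

Emit:
{"op": "arm_command", "data": {"steps": [[0,0,-1,0,0,0,1],[0,0,-1,0,0,0,1],[0,0,-1,0,0,0,1],[-1,0,0,0,0,0,1],[-1,0,0,0,0,0,1],[-1,0,0,0,0,0,1],[-0.5,0,0,0,0,0,1],[0,0,0,0,0,0,1],[0,0,0,0,0,0,1],[0,0,0,0,0,0,1]]}}

```text
time: 22.95
ee_pos: [386.4, 214.1, 281.7]
orientation: [0.979, 0.203, -0.0, 0.0]
wrist_force: [-0.2, 0.0, -0.5]
width: 0.5
finger_force: 0.0
```

```bash
python3 -c "
from h import *
s=ctrl.sense();print(s['time'],s['ee_pos'],s['wrist_force'])
a=cv2.imread('pics/top1.png');shot('top','top2.png');b=cv2.imread('pics/top2.png')
cv2.imwrite('pics/d.png',np.hstack([b[120:330,100:560]]))"
```

```text
22.95 [386.43762952 214.14464443 281.72828346] [-0.24819778  0.02418139 -0.5017795 ]
```

View pics/d.png

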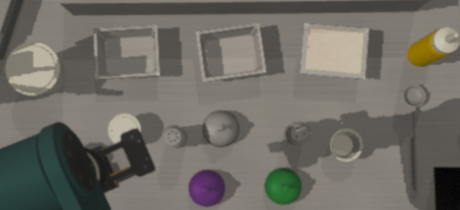

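The final top view shows everything where it stood, with the bell still at (320,248) in the full picture. The hand is about 255 mm from the pot's lid and farther from the tray's, so I'll hand in.

```bash
python3 -c "
from bench import ctrl
print(ctrl.sign_off())"
```

```text
the job is handed in; nothing more can be done
None
```

I pressed the bell plunger fully down, held the tips about 30 mm above the lidded tray and then the lidded pot for over two seconds each, raised the hand clear, and handed the job in; nothing had visibly moved, and no verdict was returned.

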